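# Stack the stone tins and weigh down the pile

### The arm

A 6-joint arm with a two-finger parallel gripper is mounted at the origin on a cart in front of the work surface, level with it; the furniture and walls round the work are solid. World frame = base frame: x ahead of the robot, y to its left, z up, the work surface at z = 0. Lengths are in m, angles in rad, forces in N, time in s.
With the tool pointing down it reaches from about 0.325 to 0.75 m from the base axis. Payload 7.6 kg.
Tool frame: the origin (TCP) lies on the front face of the gripper's body, between the roots of the fingers; the fingertips stand 73 mm ahead of it and the grasp point (between the pads) lies 54 mm ahead of it; z points along the fingers, y is the line along which they close (so a half turn about z gives the same grasp; the last joint's range is limited). The gripper opens to 85 mm and grips with 20 to 120 N. Pads are 22 mm wide; open, the fingers measure 114 mm over their backs; the gripper's body (76 mm by 85 mm) begins 54 mm behind the grasp point. The pads swing forward as they close: fully open they stand 13 mm farther back than shut.
Start: joints at [1.13, 0.052, 1.401, -0, 1.689, -0.07], TCP at [0.19, 0.489, 0.304] pointing down, gripper open.
Joint ranges: [-2.9, 2.9], [-0.91, 2.17], [0.12, 2.37], [-1.06, 4.2], [0.26, 2.73], [-2.93, 2.93]. Speed limits (rad/s): [2.57, 2.57, 3.01, 3.14, 3.14, 3.14].

### API

Orientations are given as a unit quaternion [w, x, y, z].
In Python, from station import ctrl, viewer gives the robot as it stands.
- The arm moves only by the tool play_rows, never from a script. Its argument "increments" is a list of rows, each an object with "delta_pos": the shift along the tool's x, y, z in cm, a list of three; "turn": the turn about the tool's z in rad; "claw": the opening, from 0 (shut) to 1 (fully open). In form: [{"delta_pos": [tx, ty, tz], "turn": turn, "claw": claw}, ...]. A call has 1 to 5 rows; each row shifts and turns the commanded pose from where the row before left it, along the tool's axes as they then stand; what a row does not reach is not made up. A row lasts 1/8 s, in which the tool goes at most 62.5 mm and 10.7 degrees, less where a joint would pass 70% of its speed; a pose out of reach is approached as far as the arm can. A call with a gripper value outside its range is refused whole. The fingers move at their own pace and stop on an object; "newtons" is the grip in N (left out, the last holds). Time passes only in rows, so rows that do not move let the fingers close. It gives the time, the measured TCP pose, the force, the opening and the grip force at its end, in the units of the state.
- ctrl.get_obs(): the state, without advancing time (a new reading comes with each control period).
- viewer.get_image(name): name is "scene" or "top" or "wrist"; returns the picture (400x640x3 uint8, red, green, blue); there is no depth.
- viewer.camera_params(name): a dict with "K" (3x3 intrinsics, pixels), "rvec" (rotation vector, rad) and "tvec" (3), from world to camera coordinates, as OpenCV has them; the wrist camera has in their place "tool_from_camera" (4x4, takes a point from camera to tool coordinates, whose origin is the TCP and whose axes are the flange's). Camera axes: x right, y down, z forward; pixel columns grow to the right and rows downward; lengths in m; the calibration is good to about 2 mm. A picture is of the moment at which its call begins: read the wrist's pose just before it. camera_params takes no time and is no camera call.
- ctrl.close_job(): hands the job in; it is judged then, once.
The state is a dict: "time_s": time; "qpos": joint angles; "joint_vel": joint speeds; "joint_torque": joint torques, N m; "eef_pos": TCP position; "tcp_rot": TCP orientation; "wrist_force": force on the tool from outside, world axes, zero at the start; "moment": the same for the moment, N m; "grip_width": opening from 0.0 (shut) to 1.0 (fully open); "gripper_force": force on a finger pad.
Only numpy, scipy, OpenCV 4.12 (cv2) and the standard library are available. Lean on these libraries where they do the work, as an engineer would, in place of code of your own. Each camera call takes 0.05 s, during which the arm holds its last target. There are 200 camera calls.

### The job

Put the stone tins away in one pile: shut the lid of the tin that stands open, then stack the two shut tins squarely on top of it, one on the other with their edges flush, and last set the square steel bench block squarely in the middle of the top tin to keep the lids down. Keep the tins level so that the stones in them do not mix, and leave the other things on the bench where they are.

Things in the scene. Friction and masses are not known exactly. Their poses are not given: they have to be found in the camera images.
- open_tin: the tin whose lid stands open at the start, the bottom of the pile, loose, about 0.3 kg: a flat-lidded rectangular stone tin, grey body and brass-coloured lid, 64 (its x) x 88 (its y) x 28 mm high over everything; its sides to grip are 60 mm apart along its x. Origin: centre of its underside, z up. The hinge runs along its y axis on the +x side; the opening lip is on the -x side
- open_tin_lid (a joint): hinge of the open tin's lid, rad: 0 is shut (lid flat, its top 28 mm above the underside), 1.57 upright, 1.92 fully open (leaning back over the hinge). It is stiff enough to stay where it is left. The lid is 60 mm wide from hinge to lip, 88 mm long, 5 mm thick
- lid_hinge (a point): point on the lid's hinge line, middle of the tin's +x side, 25 mm above its underside
- lid_lip (a point): middle of the lid's free edge, 62 mm from the hinge; moves with the lid
- tin_1: one of the two shut tins (lid fixed), loose, about 0.15 kg: a flat-lidded rectangular stone tin, grey body and brass-coloured lid, 64 (its x) x 88 (its y) x 28 mm high over everything; its sides to grip are 60 mm apart along its x. Origin: centre of its underside, z up; the lid's flat top is 28 mm above it. The two may be stacked in either order and either way round
- tin_2: the other shut tin, the same in every way as tin_1
- steel_block: square bench block of bare steel, 62 x 62 x 18 mm, 0.52 kg, loose. Origin: centre of its underside, z up
- wax_tube: bystander: upright green wax tube, 30 mm across, 35 mm high; origin at the centre of its underside
- loupe: bystander: folding magnifier lying down, 24 x 38 x 19 mm; origin at the centre of its underside
- wax_block: bystander: blue carving wax block, 34 x 62 x 22 mm; origin at the centre of its underside
- pliers: bystander: flat-nosed pliers lying along their y, 47 x 139 x 11 mm; origin at the centre of the underside
Mind the look-alikes: they are no part of the job. What is shaped like the open_tin but red is not meant.

How it is judged:
By the outcome, as a careful person would: the job done as asked, in the order asked, and still so for the second after the job is handed in, with the robot touching nothing.
It also fails if it takes over 67 s, if anything falls off the work surface, if the arm or the gripper's body presses on something with over 40 N, if the wrist force passes 120 N, or if a joint passes its speed limit or range.

## Working session

There is one attempt and no reset: what is moved stays moved. The work goes in short steps, Python scripts to look and compute and a tool call to move; the robot and the scene stay as the last step left them, time stands still between calls to the robot, and variables do not carry over. Pictures are saved under pics/ and viewed, at most 10 in all, crops included, and the job is handed in when it is done.

Besides the shell and the picture viewer there is one more tool, called after ">>>" as name(argument=value, ...) on one line, values as JSON. play_rows: Moves the arm, as the interface text tells. Its arguments: {"type":"object","properties":{"increments":{"type":"array","items":{"type":"object","properties":{"delta_pos":{"type":"array","items":{"type":"number"}},"turn":{"type":"number"},"claw":{"type":"number"}}}},"newtons":{"type":"number"}},"required":["increments"]}

```bash
mkdir -p pics; ls; cat > h.py <<'E'
import numpy as np, cv2
from station import ctrl, viewer
from scipy.spatial.transform import Rotation as R
def cam(name,o=None):
    p=viewer.camera_params(name);K=np.array(p["K"])
    if name=="wrist":
        o=o or ctrl.get_obs();q=o["tcp_rot"]
        T=np.eye(4);T[:3,:3]=R.from_quat([q[1],q[2],q[3],q[0]]).as_matrix();T[:3,3]=o["eef_pos"]
        M=T@np.array(p["tool_from_camera"]);return K,M[:3,:3],M[:3,3]
    Rm=cv2.Rodrigues(np.array(p["rvec"],float))[0];t=np.array(p["tvec"]).ravel()
    return K,Rm.T,-Rm.T@t
def ray(c,uv):
    K,Rw,C=c;uv=np.atleast_2d(uv).astype(float)
    d=np.c_[uv,np.ones(len(uv))]@np.linalg.inv(K).T@Rw.T
    return C,d
def onz(c,uv,z):
    C,d=ray(c,uv);return C+d*((z-C[2])/d[:,2])[:,None]
def two(c1,u1,c2,u2):
    C1,d1=ray(c1,u1);C2,d2=ray(c2,u2);d1=d1[0]/np.linalg.norm(d1);d2=d2[0]/np.linalg.norm(d2)
    s=np.linalg.lstsq(np.c_[d1,-d2],C2-C1,rcond=None)[0]
    a=C1+s[0]*d1;b=C2+s[1]*d2;return (a+b)/2,np.linalg.norm(a-b)
def snap(name,f):
    im=np.array(viewer.get_image(name));cv2.imwrite("pics/"+f,im[:,:,::-1]);return im
E
python3 - <<'E'
from h import *
o=ctrl.get_obs();print(o)
for n in("scene","top"):
    snap(n,n+"0.png");c=cam(n);print(n,c[0].tolist(),c[2],c[1][:,2])
E
```

```text
pics
{'time_s': 0.0, 'qpos': array([ 1.12972017e+00,  5.28531554e-02,  1.40169592e+00,  1.41805561e-05,
        1.68858205e+00, -7.03097317e-02]), 'joint_vel': array([ 0.00014566, -0.00035138, -0.00133043, -0.00104438, -0.00062427,
        0.00098398]), 'joint_torque': array([-1.24561728e-03, -3.81674016e+01, -3.60178900e+01, -1.44099772e-04,
        6.34445678e-03,  9.90668582e-06]), 'eef_pos': array([0.19012946, 0.48917621, 0.3030783 ]), 'tcp_rot': array([-2.01365311e-04,  1.84322323e-01,  9.82865550e-01, -7.42447584e-04]), 'wrist_force': array([0.32680842, 0.25911122, 1.14728346]), 'moment': array([ 0.04547718, -0.00034504, -0.00408481]), 'gripper_force': 0.0, 'grip_width': 1.0006566202222398}
scene [[422.7764994985613, 0.0, 321.70070603853446], [0.0, 422.7764994985613, 195.68921021069195], [0.0, 0.0, 1.0]] [-0.05762871 -0.3922982   0.52350728] [ 0.68222136  0.47234903 -0.55808638]
top [[393.94356739776356, 0.0, 315.98367521708576], [0.0, 393.94356739776356, 197.5790311449082], [0.0, 0.0, 1.0]] [0.43864115 0.01184674 0.99352565] [ 0.08392121 -0.00706718 -0.99644733]
```

View pics/scene0.png

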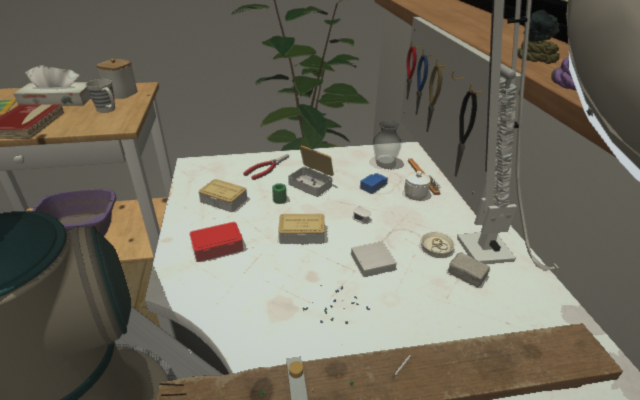

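View pics/top0.png

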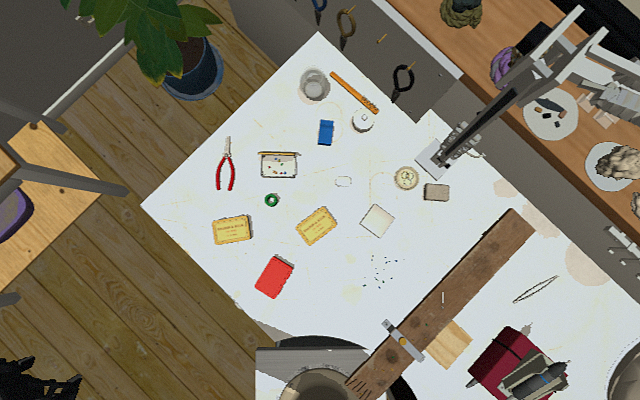

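The scene view shows the open tin (311,178) with its lid up at (318,160), shut brass tins at (223,195) and (302,228), and the steel block at (374,258). In the top view these are (279,165), (232,230), (315,226) and (377,221).

Candidates (top view pixels):
- **Tins:** (232,230) and (315,226) are brass and shut, so they are wanted. (279,165) is the open one. (274,277) is red, so it is the look-alike and not meant.
- **Block:** (377,221) is a light steel square, so it is the choice. (436,192) is a brown-grey oblong stone, not it. (343,182) is the loupe and (326,132) is the blue wax.

```bash
python3 - <<'E'
from h import *
t=cv2.imread("pics/top0.png");s=cv2.imread("pics/scene0.png")
ct,cs=cam("top"),cam("scene")
crop=cv2.resize(t[120:300,180:460],None,fx=2.8,fy=2.8,interpolation=cv2.INTER_CUBIC);cv2.imwrite("pics/crop.png",crop)
def rect(im,roi,f):
    x0,x1,y0,y1=roi;sub=im[y0:y1,x0:x1];m=f(cv2.cvtColor(sub,cv2.COLOR_BGR2HSV)).astype(np.uint8)*255
    m=cv2.morphologyEx(m,cv2.MORPH_CLOSE,np.ones((5,5)));c=max(cv2.findContours(m,0,1)[0],key=cv2.contourArea)[:,0]+[x0,y0]
    return c
yl=lambda h:(h[...,1]>70)&(h[...,0]>12)&(h[...,0]<35)&(h[...,2]>90)
for n,rt,rs in(("A",(205,258,208,250),(190,255,172,215)),("B",(288,342,200,250),(270,335,205,248))):
    for im,c,r in((t,ct,rt),(s,cs,rs)):
        k=rect(im,r,yl);M=cv2.moments(k);p=onz(c,k,.028)
        rr=cv2.minAreaRect((p[:,:2]*1000).astype(np.float32));print(n,rr,[M['m10']/M['m00'],M['m01']/M['m00']])
        globals()['u'+('t' if im is t else 's')]=[M['m10']/M['m00'],M['m01']/M['m00']]
    print(two(ct,ut,cs,us))
for n,uv,z in(("open",(279,166),.02),("lid",(279,153),.08),("block",(377.5,221),.018),("tube",(272,200),.035),("red",(274,277),.028),("loupe",(343,182),.019),("pl",(225,165),.01),("wax",(326,132),.022)):print(n,onz(ct,uv,z)[0].round(3))
E
```

```text
A ((443.2249755859375, 213.6376495361328), (59.754852294921875, 87.74506378173828), 8.91572380065918) [230.793515704154, 229.81783181357648]
A ((440.0841369628906, 210.58636474609375), (61.104156494140625, 88.5474624633789), 9.271689414978027) [222.2470064049011, 190.36034530771371]
(array([0.44320339, 0.21434941, 0.02403327]), np.float64(0.0003122254867418193))
B ((450.9958801269531, 6.405601501464844), (59.541263580322266, 87.55502319335938), 36.31156539916992) [315.68713272543056, 225.73941236068893]
B ((448.0242004394531, 3.9507064819335938), (59.367897033691406, 86.13568115234375), 36.21718978881836) [301.4062062062062, 223.6004004004004]
(array([0.45095476, 0.00637796, 0.02414516]), np.float64(9.924417295174939e-05))
open [0.601 0.096 0.02 ]
lid [0.621 0.091 0.08 ]
block [ 0.461 -0.147  0.018]
tube [0.514 0.112 0.035]
red [0.328 0.108 0.028]
loupe [ 0.559 -0.063  0.019]
pl [0.606 0.233 0.01 ]
wax [ 0.685 -0.022  0.022]
```

View pics/crop.png

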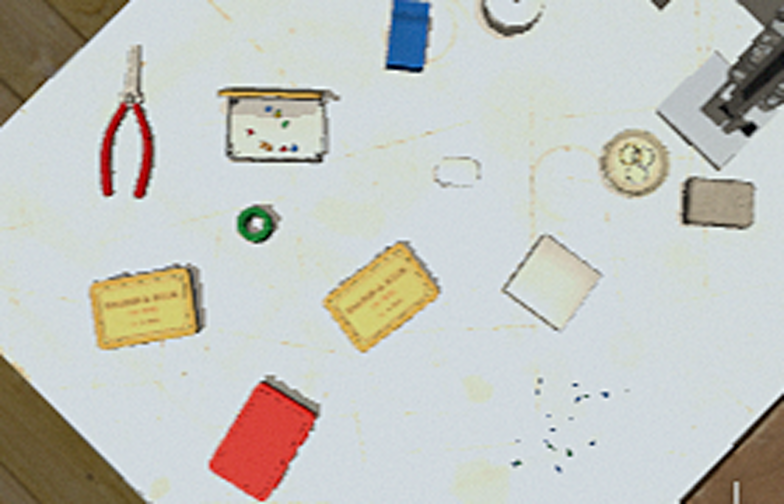

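The crop confirms the choice: brass tins at (145,307) and (382,295), open tin at (278,128) with its lid up at (278,92), steel square at (552,281). The red tin and the brown stone are left out.

```bash
cat >> h.py <<'E'
def plan(p,yaw,n=5,claw=1,ndig=2):
    """rows to reach world TCP p with the tool's y at world angle yaw (deg, mod 180), tool down"""
    o=ctrl.get_obs();q=o["tcp_rot"];Rm=R.from_quat([q[1],q[2],q[3],q[0]]).as_matrix()
    a=np.arctan2(Rm[1,1],Rm[0,1]);d=(a-np.radians(yaw)+np.pi/2)%np.pi-np.pi/2
    step=(np.array(p)-o["eef_pos"])/n*100
    print("q1,q6",o["qpos"][[0,5]].round(2),"pos",o["eef_pos"].round(4),"yaw",np.degrees(a).round(2),"t",round(o["time_s"],2),"total cm",(step*n).round(2))
    for i in range(n):
        print('{"delta_pos":%s,"turn":%.3f,"claw":%s}'%((Rm.T@step).round(ndig).tolist(),d/n,claw))
        Rm=Rm@R.from_rotvec([0,0,d/n]).as_matrix()
E
python3 - <<'E'
from h import *
print(np.array(viewer.camera_params("wrist")["tool_from_camera"]).round(3),viewer.camera_params("wrist")["K"])
plan([.44,.214,.30],9,8)
plan([.58,.096,.30],0,10)
E
```

```text
[[ 0.001 -0.945 -0.326  0.085]
 [ 1.     0.001 -0.001 -0.001]
 [ 0.001 -0.326  0.945 -0.07 ]
 [ 0.     0.     0.     1.   ]] [[293.86256402   0.         319.34322796]
 [  0.         293.86256402 200.51379927]
 [  0.           0.           1.        ]]
q1,q6 [ 1.13 -0.07] pos [0.1901 0.4892 0.3031] yaw 68.76 t 0.1 total cm [ 24.99 -27.52  -0.31]
{"delta_pos":[-4.16, -2.07, 0.04],"turn":0.130,"claw":1}
{"delta_pos":[-4.39, -1.52, 0.04],"turn":0.130,"claw":1}
{"delta_pos":[-4.55, -0.93, 0.04],"turn":0.130,"claw":1}
{"delta_pos":[-4.63, -0.33, 0.04],"turn":0.130,"claw":1}
{"delta_pos":[-4.64, 0.27, 0.04],"turn":0.130,"claw":1}
{"delta_pos":[-4.56, 0.87, 0.04],"turn":0.130,"claw":1}
{"delta_pos":[-4.41, 1.46, 0.04],"turn":0.130,"claw":1}
{"delta_pos":[-4.18, 2.02, 0.04],"turn":0.130,"claw":1}
q1,q6 [ 1.13 -0.07] pos [0.1901 0.4892 0.3031] yaw 68.76 t 0.1 total cm [ 38.99 -39.32  -0.31]
{"delta_pos":[-5.06, -2.25, 0.03],"turn":0.120,"claw":1}
{"delta_pos":[-5.29, -1.63, 0.03],"turn":0.120,"claw":1}
{"delta_pos":[-5.45, -0.98, 0.03],"turn":0.120,"claw":1}
{"delta_pos":[-5.53, -0.33, 0.03],"turn":0.120,"claw":1}
{"delta_pos":[-5.53, 0.34, 0.03],"turn":0.120,"claw":1}
{"delta_pos":[-5.45, 1.0, 0.03],"turn":0.120,"claw":1}
{"delta_pos":[-5.29, 1.64, 0.03],"turn":0.120,"claw":1}
{"delta_pos":[-5.05, 2.26, 0.03],"turn":0.120,"claw":1}
{"delta_pos":[-4.75, 2.85, 0.03],"turn":0.120,"claw":1}
{"delta_pos":[-4.37, 3.4, 0.03],"turn":0.120,"claw":1}
```

>>> play_rows(increments=[{"delta_pos": [-5.06,-2.25,0],"turn": 0.12,"claw": 1},{"delta_pos": [-5.29,-1.63,0],"turn": 0.12,"claw": 1},{"delta_pos": [-5.45,-0.98,0],"turn": 0.12,"claw": 1},{"delta_pos": [-5.53,-0.33,0],"turn": 0.12,"claw": 1},{"delta_pos": [-5.53,0.34,0],"turn": 0.12,"claw": 1}])

```text
time_s: 0.72
eef_pos: [0.3861, 0.2912, 0.3036]
tcp_rot: [-0.0, 0.468, 0.884, -0.0]
wrist_force: [-0.0, 0.3, 0.4]
grip_width: 0.999
gripper_force: 0.0
```

>>> play_rows(increments=[{"delta_pos": [-5.45,1.0,0],"turn": 0.12,"claw": 1},{"delta_pos": [-5.29,1.64,0],"turn": 0.12,"claw": 1},{"delta_pos": [-5.05,2.26,0],"turn": 0.12,"claw": 0.5},{"delta_pos": [-4.75,2.85,0],"turn": 0.12,"claw": 0},{"delta_pos": [-4.37,3.4,0],"turn": 0.12,"claw": 0}])

```text
time_s: 1.35
eef_pos: [0.5811, 0.0946, 0.3034]
tcp_rot: [-0.0, 0.709, 0.706, -0.0]
wrist_force: [0.1, 1.3, 0.9]
grip_width: 0.376
gripper_force: 0.0
```

>>> play_rows(increments=[{"delta_pos": [0,0,0],"turn": 0,"claw": 0},{"delta_pos": [0,0,0],"turn": 0,"claw": 0}])

```text
time_s: 1.6
eef_pos: [0.5799, 0.0963, 0.3033]
tcp_rot: [-0.001, 0.707, 0.707, -0.0]
wrist_force: [-0.2, 0.0, -0.1]
grip_width: 0.001
gripper_force: 0.0
```

```bash
python3 - <<'E'
from h import *
o=ctrl.get_obs();print(o["eef_pos"],o["tcp_rot"],o["grip_width"]);np.save("o1.npy",o,allow_pickle=True)
snap("wrist","w1.png")
E
```

```text
[0.57988865 0.09625999 0.30334158] [-5.31040662e-04  7.06920361e-01  7.07292876e-01 -3.28382682e-04] 0.001477484049647903
```

View pics/w1.png

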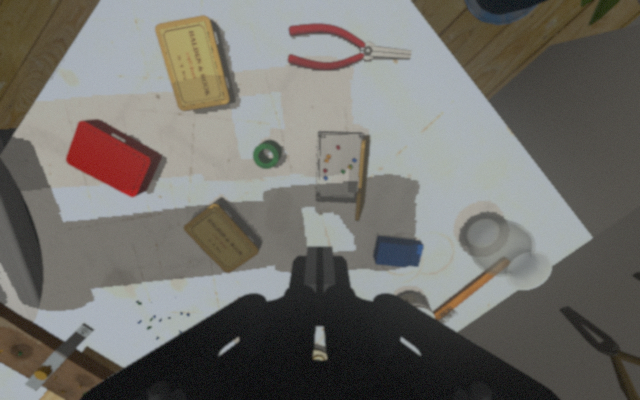

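The wrist view shows the open tin's rim at about (318,131)–(362,200), with the lid edge from (367,137) to (359,218) leaning slightly past upright. The tube is at (267,154), and the space to the right of the lid is clear down to the blue wax at (399,250).

```bash
python3 - <<'E'
from h import *
o=np.load("o1.npy",allow_pickle=True).item();c=cam("wrist",o)
for z,uv in((.023,[(318,132),(319,200)]),(.085,[(368,137),(360,218)]),(.022,[(399,250)]),(.025,[(363,133)]),):print(z,onz(c,uv,z).round(4).tolist())
s=cam("scene");t=cam("top")
# lid free edge corners in the scene/top views
im=cv2.imread("pics/scene0.png");cv2.imwrite("pics/c2.png",cv2.resize(im[140:205,275:345],None,fx=8,fy=8,interpolation=cv2.INTER_CUBIC))
E
```

```text
0.023 [[0.5767, 0.1428, 0.023], [0.578, 0.0588, 0.023]]
0.085 [[0.6255, 0.1447, 0.085], [0.6217, 0.0601, 0.085]]
0.022 [[0.6855, -0.0123, 0.022]]
0.025 [[0.629, 0.142, 0.025]]
```

View pics/c2.png

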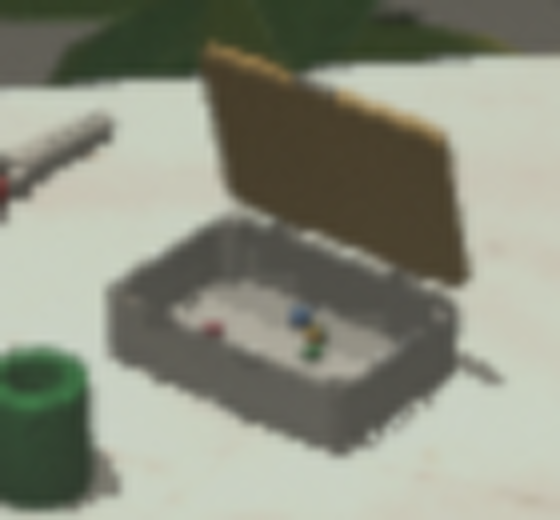

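The crop shows the lid's free edge running from (205,45) to (448,135), close to upright. I'll triangulate it against the wrist view.

```bash
python3 - <<'E'
from h import *
o=np.load("o1.npy",allow_pickle=True).item();c=cam("wrist",o);s=cam("scene")
f=lambda u,v:(275+u/8,140+v/8)
print(two(c,(367,137),s,f(205,48)),two(c,(360,218),s,f(448,137)))
print(two(c,(318,132),s,f(112,290)),two(c,(319,200),s,f(338,388)))
plan([.69,.10,.26],0,3,0)
plan([.685,.10,.155],0,5,0)
E
```

```text
(array([0.6264119 , 0.14312384, 0.07637904]), np.float64(0.0014875227658288804)) (array([0.62322538, 0.05647054, 0.07710277]), np.float64(0.0009141309268491626))
(array([0.57775593, 0.14131002, 0.01975367]), np.float64(0.0031536643620170544)) (array([0.57726403, 0.05825643, 0.01911345]), np.float64(0.0020637815717667336))
q1,q6 [0.1 0.1] pos [0.5796 0.0968 0.3037] yaw 0.08 t 1.65 total cm [11.04  0.32 -4.37]
{"delta_pos":[0.1, 3.68, 1.46],"turn":0.000,"claw":0}
{"delta_pos":[0.1, 3.68, 1.46],"turn":0.000,"claw":0}
{"delta_pos":[0.1, 3.68, 1.46],"turn":0.000,"claw":0}
q1,q6 [0.1 0.1] pos [0.5796 0.0968 0.3037] yaw 0.08 t 1.65 total cm [ 10.54   0.32 -14.87]
{"delta_pos":[0.06, 2.11, 2.97],"turn":0.000,"claw":0}
{"delta_pos":[0.06, 2.11, 2.97],"turn":0.000,"claw":0}
{"delta_pos":[0.06, 2.11, 2.97],"turn":0.000,"claw":0}
{"delta_pos":[0.06, 2.11, 2.97],"turn":0.000,"claw":0}
{"delta_pos":[0.06, 2.11, 2.97],"turn":0.000,"claw":0}
```

>>> play_rows(increments=[{"delta_pos": [0.1,3.7,1.5],"turn": 0,"claw": 0},{"delta_pos": [0.1,3.7,1.5],"turn": 0,"claw": 0},{"delta_pos": [0.1,3.7,1.5],"turn": 0,"claw": 0},{"delta_pos": [0,0,5.6],"turn": 0,"claw": 0},{"delta_pos": [0,0,5.6],"turn": 0,"claw": 0}])

```text
time_s: 2.28
eef_pos: [0.6909, 0.1007, 0.146]
tcp_rot: [0.0, 0.706, 0.708, 0.001]
wrist_force: [0.0, 1.1, 0.5]
grip_width: -0.002
gripper_force: 0.0
```

>>> play_rows(increments=[{"delta_pos": [0,0,0],"turn": 0,"claw": 0},{"delta_pos": [0,-2,0],"turn": 0,"claw": 0},{"delta_pos": [0,-1.5,0],"turn": 0,"claw": 0},{"delta_pos": [0,-1,0],"turn": 0,"claw": 0},{"delta_pos": [0,-1,0.2],"turn": 0,"claw": 0}])

```text
time_s: 2.9
eef_pos: [0.6365, 0.0997, 0.148]
tcp_rot: [0.001, 0.707, 0.707, 0.002]
wrist_force: [-0.2, 0.2, -0.7]
grip_width: -0.002
gripper_force: 0.0
```

>>> play_rows(increments=[{"delta_pos": [0,-0.9,0.2],"turn": 0,"claw": 0},{"delta_pos": [0,-0.9,0.3],"turn": 0,"claw": 0},{"delta_pos": [0,-0.6,0.4],"turn": 0,"claw": 0},{"delta_pos": [0,-0.6,0.4],"turn": 0,"claw": 0}])

```text
time_s: 3.4
eef_pos: [0.6059, 0.0991, 0.1317]
tcp_rot: [0.0, 0.707, 0.707, 0.0]
wrist_force: [1.6, 0.2, 0.8]
grip_width: 0.002
gripper_force: 0.7
```

```bash
python3 - <<'E'
from h import *
a=snap("scene","s2.png")[130:215,250:370];b=snap("wrist","w2.png")[80:300,220:480]
o=ctrl.get_obs();print(o["eef_pos"],o["wrist_force"])
v=np.hstack([cv2.resize(a,(460,325)),cv2.resize(b,(340,325))]);cv2.imwrite("pics/v2.png",v[:,:,::-1])
E
```

```text
[0.6053026  0.09897442 0.13095359] [-0.41229773 -0.30322747  0.12003826]
```

View pics/v2.png

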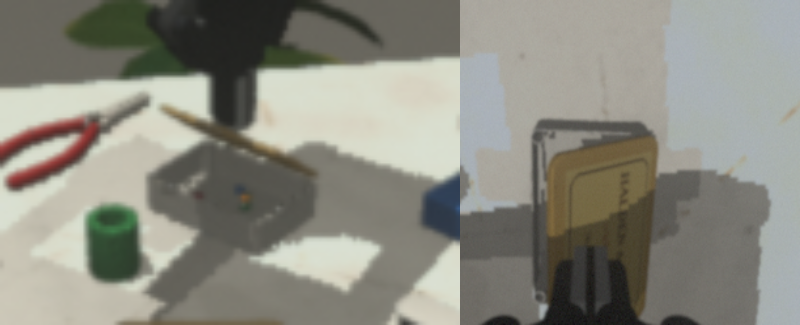

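The lid is partway shut, at roughly 45°, with the fingers at its outer face (left panel at (235,130)). The tin has not moved, so I continue the arc down.

>>> play_rows(increments=[{"delta_pos": [0,-0.6,0.8],"turn": 0,"claw": 0},{"delta_pos": [0,-0.4,0.8],"turn": 0,"claw": 0},{"delta_pos": [0,-0.3,0.7],"turn": 0,"claw": 0},{"delta_pos": [0,0,0.4],"turn": 0,"claw": 0},{"delta_pos": [0,0,0.2],"turn": 0,"claw": 0}])

```text
time_s: 4.12
eef_pos: [0.5929, 0.099, 0.1022]
tcp_rot: [-0.0, 0.707, 0.707, -0.0]
wrist_force: [0.0, 0.1, 1.0]
grip_width: -0.003
gripper_force: 0.2
```

>>> play_rows(increments=[{"delta_pos": [0,0,0.15],"turn": 0,"claw": 0},{"delta_pos": [0,0,0],"turn": 0,"claw": 0}])

```text
time_s: 4.38
eef_pos: [0.5932, 0.0991, 0.1014]
tcp_rot: [0.0, 0.707, 0.707, 0.0]
wrist_force: [-0.1, -0.6, 0.2]
grip_width: -0.003
gripper_force: 0.0
```

>>> play_rows(increments=[{"delta_pos": [0,-0.6,0.1],"turn": 0,"claw": 0},{"delta_pos": [0,0,0.1],"turn": 0,"claw": 0},{"delta_pos": [0,0,0.1],"turn": 0,"claw": 0},{"delta_pos": [0,0,0],"turn": 0,"claw": 0}])

```text
time_s: 4.88
eef_pos: [0.5874, 0.0991, 0.1006]
tcp_rot: [0.001, 0.707, 0.707, 0.001]
wrist_force: [-5.0, -1.0, 11.9]
grip_width: 0.0
gripper_force: 6.1
```

>>> play_rows(increments=[{"delta_pos": [-0.5,0.3,-3.3],"turn": 0,"claw": 0},{"delta_pos": [-0.6,0.5,-3.3],"turn": 0,"claw": 0.5},{"delta_pos": [-0.8,0.5,-3.3],"turn": 0,"claw": 1},{"delta_pos": [0,0,0],"turn": 0,"claw": 1},{"delta_pos": [0,0,0],"turn": 0,"claw": 1}])

```text
time_s: 5.5
eef_pos: [0.5995, 0.0802, 0.1962]
tcp_rot: [-0.001, 0.707, 0.707, -0.001]
wrist_force: [0.8, 0.6, -0.4]
grip_width: 0.845
gripper_force: 0.0
```

```bash
cat >> h.py <<'E'
yl=lambda h:(h[...,1]>60)&(h[...,0]>10)&(h[...,0]<38)&(h[...,2]>40)
def wrect(f,z,mask=yl,minA=1500):
    o=ctrl.get_obs();im=snap("wrist",f);c=cam("wrist",o)
    m=mask(cv2.cvtColor(im,cv2.COLOR_RGB2HSV)).astype(np.uint8)*255
    m=cv2.morphologyEx(cv2.morphologyEx(m,cv2.MORPH_OPEN,np.ones((3,3))),cv2.MORPH_CLOSE,np.ones((9,9)))
    print("t",round(o["time_s"],2),"tcp",o["eef_pos"].round(4))
    for k in cv2.findContours(m,0,1)[0]:
        if cv2.contourArea(k)<minA:continue
        k=cv2.convexHull(k)[:,0];M=cv2.moments(k)
        p=onz(c,k,z);r=cv2.minAreaRect((p[:,:2]*1000).astype(np.float32))
        print("px",round(M['m10']/M['m00'],1),round(M['m01']/M['m00'],1),"ctr",np.round(r[0],1),"size",np.round(r[1],1),"ang",round(r[2],2))
E
python3 - <<'E'
from h import *
wrect("w3.png",.028)
E
```

```text
t 5.5 tcp [0.5995 0.0802 0.1962]
px 160.0 271.1 ctr [450.1   7.6] size [62.2 84.5] ang 37.61
px 325.6 175.9 ctr [603.4  99.3] size [87.3 59.5] ang 88.18
px 556.7 23.1 ctr [766.6 207.4] size [ 41.7 111.6] ang 90.0
px 108.3 43.6 ctr [445.3 201. ] size [61.6 63.1] ang 7.62
```

View pics/w3.png

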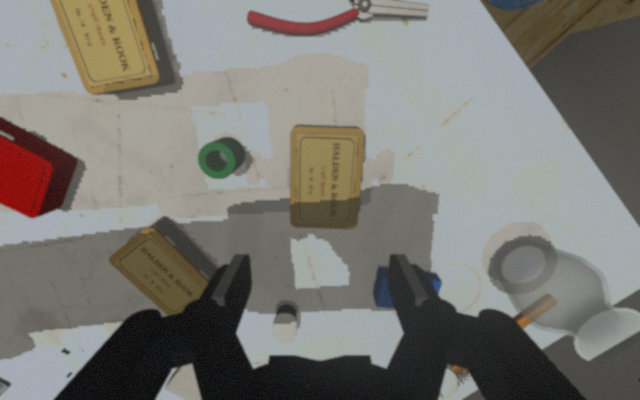

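The lid is shut: a brass rectangle at (326,176), nothing beside it disturbed. It measures 87×59 mm at (603,99), turned −1.8°. Next is the nearer tin.

```bash
python3 - <<'E'
from h import *
plan([.463,-.01,.196],36.3,5,1,1)
E
```

```text
q1,q6 [0.07 0.07] pos [0.5994 0.0802 0.1957] yaw 0.01 t 5.55 total cm [-13.64  -9.02   0.03]
{"delta_pos":[-1.8, -2.7, 0.0],"turn":-0.127,"claw":1}
{"delta_pos":[-1.4, -2.9, 0.0],"turn":-0.127,"claw":1}
{"delta_pos":[-1.1, -3.1, 0.0],"turn":-0.127,"claw":1}
{"delta_pos":[-0.7, -3.2, 0.0],"turn":-0.127,"claw":1}
{"delta_pos":[-0.3, -3.3, 0.0],"turn":-0.127,"claw":1}
```

>>> play_rows(increments=[{"delta_pos": [-1.8,-2.7,0],"turn": -0.127,"claw": 1},{"delta_pos": [-1.4,-2.9,0],"turn": -0.127,"claw": 1},{"delta_pos": [-1.1,-3.1,0],"turn": -0.127,"claw": 1},{"delta_pos": [-0.7,-3.2,0],"turn": -0.127,"claw": 1},{"delta_pos": [-0.3,-3.3,0],"turn": -0.127,"claw": 1}])

```text
time_s: 6.18
eef_pos: [0.4628, -0.0112, 0.1959]
tcp_rot: [-0.001, 0.449, 0.894, -0.0]
wrist_force: [-0.2, -0.7, -0.4]
grip_width: 1.0
gripper_force: 0.0
```

>>> play_rows(increments=[{"delta_pos": [0,0,0],"turn": 0,"claw": 1},{"delta_pos": [0,0,0],"turn": 0,"claw": 1}])

```text
time_s: 6.42
eef_pos: [0.4644, -0.0107, 0.1968]
tcp_rot: [-0.0, 0.452, 0.892, 0.0]
wrist_force: [-0.0, -0.1, -0.7]
grip_width: 0.999
gripper_force: 0.0
```

```bash
python3 - <<'E'
from h import *
wrect("w4.png",.028)
b=np.array([.451,.0064])
E
```

```text
t 6.42 tcp [ 0.4644 -0.0107  0.1968]
px 23.0 354.0 ctr [ 319.4 -330.2] size [ 60.4 157.1] ang 16.81
px 528.5 192.2 ctr [601.8  98.6] size [87.  60.8] ang 88.18
px 319.5 173.4 ctr [450.2   6.3] size [59.3 87. ] ang 36.75
```

```bash
python3 - <<'E'
from h import *
a={"eef_pos":np.array([.5995,.0802,.1962]),"tcp_rot":[0,.7071,.7071,0]}
print(two(cam("wrist",a),(325.6,175.9),cam("wrist"),(528.5,192.2)))
print(two(cam("top"),(315.7,225.7),cam("wrist"),(319.5,173.4)))
plan([.4502,.0063,.072],36.6,4,1,2)
E
```

```text
(array([0.60349737, 0.10240868, 0.02493561]), np.float64(0.0007896393395753701))
(array([0.45094417, 0.00616767, 0.01263946]), np.float64(0.0005388478196257534))
q1,q6 [-0.1  -0.74] pos [ 0.4647 -0.0106  0.1969] yaw 36.35 t 6.47 total cm [ -1.45   1.69 -12.49]
{"delta_pos":[0.55, -0.04, 3.12],"turn":-0.001,"claw":1}
{"delta_pos":[0.55, -0.04, 3.12],"turn":-0.001,"claw":1}
{"delta_pos":[0.55, -0.04, 3.12],"turn":-0.001,"claw":1}
{"delta_pos":[0.55, -0.04, 3.12],"turn":-0.001,"claw":1}
```

>>> play_rows(increments=[{"delta_pos": [0.55,-0.04,4],"turn": 0,"claw": 1},{"delta_pos": [0.55,-0.04,3],"turn": 0,"claw": 1},{"delta_pos": [0.55,-0.04,2.5],"turn": 0,"claw": 1},{"delta_pos": [0.55,-0.04,1.8],"turn": 0,"claw": 1},{"delta_pos": [0,0,1.2],"turn": 0,"claw": 1}])

```text
time_s: 7.1
eef_pos: [0.45, 0.0064, 0.0711]
tcp_rot: [-0.001, 0.451, 0.893, -0.0]
wrist_force: [0.5, -0.6, 0.6]
grip_width: 1.0
gripper_force: 0.0
```

>>> play_rows(increments=[{"delta_pos": [0,0,0],"turn": 0,"claw": 1},{"delta_pos": [0,0,0],"turn": 0,"claw": 0.6},{"delta_pos": [0,0,0],"turn": 0,"claw": 0.5},{"delta_pos": [0,0,0],"turn": 0,"claw": 0.5},{"delta_pos": [0,0,0],"turn": 0,"claw": 0.5}], newtons=40)

```text
time_s: 7.72
eef_pos: [0.4509, 0.0057, 0.0736]
tcp_rot: [0.001, 0.451, 0.892, 0.001]
wrist_force: [0.0, 0.5, 6.1]
grip_width: 0.691
gripper_force: 43.1
```

>>> play_rows(increments=[{"delta_pos": [0,0,-0.5],"turn": 0,"claw": 0.5},{"delta_pos": [0,0,-1.5],"turn": 0,"claw": 0.5},{"delta_pos": [0,0,-2.5],"turn": 0,"claw": 0.5},{"delta_pos": [0,0,-2],"turn": 0,"claw": 0.5},{"delta_pos": [0,0,0],"turn": 0,"claw": 0.5}])

```text
time_s: 8.35
eef_pos: [0.451, 0.0057, 0.1395]
tcp_rot: [0.002, 0.451, 0.893, 0.001]
wrist_force: [1.3, 0.7, -1.5]
grip_width: 0.688
gripper_force: 43.4
```

```bash
python3 - <<'E'
from h import *
plan([.6028,.0992,.14],-1.8,6,.5,2)
print(ctrl.get_obs()["wrist_force"],ctrl.get_obs()["moment"])
wrect("w5.png",.09)
E
```

```text
q1,q6 [-0.07 -0.7 ] pos [0.451  0.0057 0.1395] yaw 36.38 t 8.35 total cm [15.18  9.35  0.05]
{"delta_pos":[-0.25, 2.96, 0.0],"turn":0.111,"claw":0.5}
{"delta_pos":[0.08, 2.97, 0.0],"turn":0.111,"claw":0.5}
{"delta_pos":[0.41, 2.94, 0.0],"turn":0.111,"claw":0.5}
{"delta_pos":[0.74, 2.88, 0.0],"turn":0.111,"claw":0.5}
{"delta_pos":[1.05, 2.78, 0.0],"turn":0.111,"claw":0.5}
{"delta_pos":[1.35, 2.65, 0.0],"turn":0.111,"claw":0.5}
[ 1.30063413  0.74712261 -1.53408838] [-0.06399466  0.03640945  0.01883859]
t 8.35 tcp [0.451  0.0057 0.1395]
px 319.2 276.6 ctr [451.2   3.7] size [62.2 90.8] ang 36.62
px 576.7 244.7 ctr [533.   90.4] size [58.3 41.7] ang 87.55
```

View pics/w5.png

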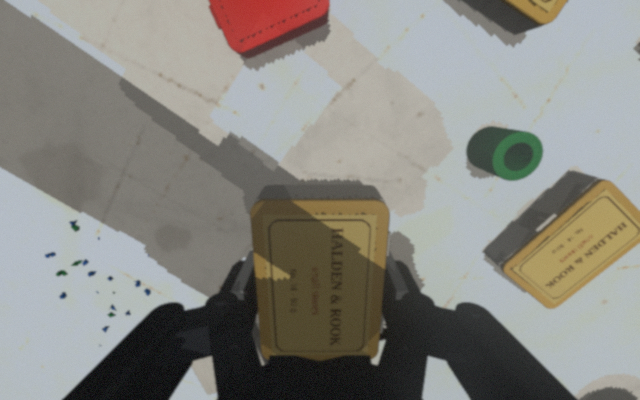

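The tin is gripped square and level: lid spans (251,195)–(388,358), and the far end is not tilted. I'll carry it over the bottom tin.

>>> play_rows(increments=[{"delta_pos": [-0.25,2.97,0],"turn": 0.112,"claw": 0.5},{"delta_pos": [0.08,2.98,0],"turn": 0.112,"claw": 0.5},{"delta_pos": [0.4,2.96,0],"turn": 0.112,"claw": 0.5},{"delta_pos": [0.73,2.9,0],"turn": 0.112,"claw": 0.5},{"delta_pos": [1.04,2.8,0],"turn": 0.112,"claw": 0.5}])

```text
time_s: 9.02
eef_pos: [0.5777, 0.0839, 0.1358]
tcp_rot: [-0.001, 0.681, 0.732, -0.001]
wrist_force: [-0.4, -0.4, -0.8]
grip_width: 0.691
gripper_force: 43.4
```

>>> play_rows(increments=[{"delta_pos": [1.34,2.67,0],"turn": 0.112,"claw": 0.5},{"delta_pos": [0,0,0],"turn": 0,"claw": 0.5},{"delta_pos": [0,0,0],"turn": 0,"claw": 0.5}])

```text
time_s: 9.4
eef_pos: [0.6024, 0.0985, 0.1361]
tcp_rot: [-0.001, 0.72, 0.694, -0.001]
wrist_force: [-0.1, -1.0, -1.0]
grip_width: 0.692
gripper_force: 43.6
```

```bash
python3 - <<'E'
from h import *
plan([.6040,.0983,.104],-2.0,2,.5,2)
E
```

```text
q1,q6 [0.1  0.14] pos [0.6024 0.0985 0.1361] yaw -2.06 t 9.4 total cm [ 0.16 -0.02 -3.21]
{"delta_pos":[-0.01, 0.09, 1.6],"turn":-0.000,"claw":0.5}
{"delta_pos":[-0.01, 0.09, 1.6],"turn":-0.000,"claw":0.5}
```

>>> play_rows(increments=[{"delta_pos": [0,0.08,1.2],"turn": 0,"claw": 0.5},{"delta_pos": [0,0.08,1.2],"turn": 0,"claw": 0.5},{"delta_pos": [0,0,0.6],"turn": 0,"claw": 0.5},{"delta_pos": [0,0,0],"turn": 0,"claw": 0.5}])

```text
time_s: 9.9
eef_pos: [0.6044, 0.0986, 0.1065]
tcp_rot: [-0.001, 0.72, 0.694, -0.001]
wrist_force: [0.6, 0.3, -1.2]
grip_width: 0.687
gripper_force: 43.6
```

>>> play_rows(increments=[{"delta_pos": [0,0,0.2],"turn": 0,"claw": 0.5},{"delta_pos": [0,0,0.1],"turn": 0,"claw": 0.5},{"delta_pos": [0,0,0],"turn": 0,"claw": 0.5}])

```text
time_s: 10.28
eef_pos: [0.6049, 0.0987, 0.1046]
tcp_rot: [0.0, 0.72, 0.694, 0.0]
wrist_force: [-0.2, -0.8, -1.7]
grip_width: 0.693
gripper_force: 43.6
```

>>> play_rows(increments=[{"delta_pos": [0,-0.06,0.15],"turn": 0,"claw": 0.5},{"delta_pos": [0,0,0.1],"turn": 0,"claw": 0.5},{"delta_pos": [0,0,0.05],"turn": 0,"claw": 0.5},{"delta_pos": [0,0,0],"turn": 0,"claw": 0.5}])

```text
time_s: 10.78
eef_pos: [0.6042, 0.0988, 0.1021]
tcp_rot: [0.0, 0.72, 0.694, 0.0]
wrist_force: [-3.6, -0.5, 4.8]
grip_width: 0.687
gripper_force: 44.0
```

>>> play_rows(increments=[{"delta_pos": [0,0,0],"turn": 0,"claw": 0.8},{"delta_pos": [0,0,0],"turn": 0,"claw": 1},{"delta_pos": [0,0,0],"turn": 0,"claw": 1},{"delta_pos": [0,0,-2.5],"turn": 0,"claw": 1},{"delta_pos": [0,0,-4.5],"turn": 0,"claw": 1}])

```text
time_s: 11.4
eef_pos: [0.6033, 0.0986, 0.1699]
tcp_rot: [-0.001, 0.72, 0.694, -0.002]
wrist_force: [0.7, 0.2, -0.7]
grip_width: 0.997
gripper_force: 0.0
```

>>> play_rows(increments=[{"delta_pos": [-2,0,-4.5],"turn": 0,"claw": 1},{"delta_pos": [0,0,0],"turn": 0,"claw": 1},{"delta_pos": [0,0,0],"turn": 0,"claw": 1}])

```text
time_s: 11.78
eef_pos: [0.6032, 0.0787, 0.2156]
tcp_rot: [-0.0, 0.72, 0.694, -0.0]
wrist_force: [1.3, 0.7, -0.2]
grip_width: 1.001
gripper_force: 0.0
```

```bash
python3 - <<'E'
from h import *
wrect("w6.png",.056)
im=cv2.imread("pics/w6.png");cv2.imwrite("pics/w6c.png",cv2.resize(im[80:280,210:450],None,fx=3,fy=3,interpolation=cv2.INTER_CUBIC))
E
```

```text
t 11.78 tcp [0.6032 0.0787 0.2156]
px 319.9 175.8 ctr [603.5 100.1] size [89. 60.] ang 87.94
px 537.9 22.7 ctr [760.4 198.3] size [ 40.9 119.5] ang 87.88
px 112.6 46.8 ctr [462.  201.8] size [54.6 66.5] ang 8.12
```

View pics/w6c.png

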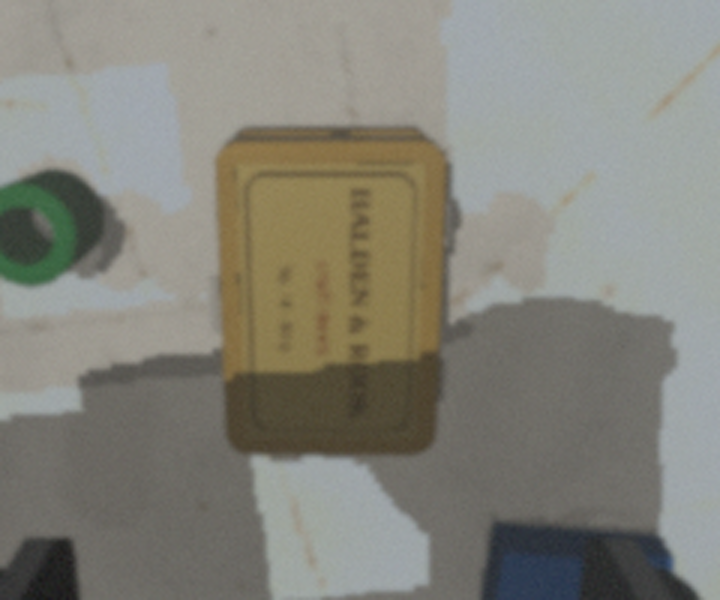

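The top tin sits square: its lid spans (218,140)–(446,455) with only a thin, even sliver of the lower lid at the far end, as perspective gives. Next is the other tin.

```bash
python3 - <<'E'
from h import *
plan([.446,.194,.196],8.9,5,1,2)
E
```

```text
q1,q6 [0.07 0.11] pos [0.603  0.0789 0.2148] yaw -2.11 t 11.82 total cm [-15.7   11.51  -1.88]
{"delta_pos":[2.18, -3.22, 0.38],"turn":-0.038,"claw":1}
{"delta_pos":[2.31, -3.14, 0.38],"turn":-0.038,"claw":1}
{"delta_pos":[2.43, -3.04, 0.38],"turn":-0.038,"claw":1}
{"delta_pos":[2.54, -2.95, 0.38],"turn":-0.038,"claw":1}
{"delta_pos":[2.65, -2.85, 0.38],"turn":-0.038,"claw":1}
```

>>> play_rows(increments=[{"delta_pos": [2.18,-3.22,0.38],"turn": -0.038,"claw": 1},{"delta_pos": [2.31,-3.14,0.38],"turn": -0.038,"claw": 1},{"delta_pos": [2.43,-3.04,0.38],"turn": -0.038,"claw": 1},{"delta_pos": [2.54,-2.95,0.38],"turn": -0.038,"claw": 1},{"delta_pos": [2.65,-2.85,0.38],"turn": -0.038,"claw": 1}])

```text
time_s: 12.45
eef_pos: [0.4449, 0.1947, 0.1956]
tcp_rot: [-0.001, 0.65, 0.76, -0.001]
wrist_force: [0.5, -0.4, -0.3]
grip_width: 1.003
gripper_force: 0.0
```

>>> play_rows(increments=[{"delta_pos": [0,0,0],"turn": 0,"claw": 1},{"delta_pos": [0,0,0],"turn": 0,"claw": 1}])

```text
time_s: 12.7
eef_pos: [0.4466, 0.1939, 0.1967]
tcp_rot: [-0.0, 0.651, 0.759, -0.001]
wrist_force: [0.2, 0.1, 0.4]
grip_width: 1.002
gripper_force: 0.0
```

```bash
python3 - <<'E'
from h import *
wrect("w7.png",.028)
plan([.443,.213,.072],8.9,4,1,2)
E
```

```text
t 12.7 tcp [0.4466 0.1939 0.1967]
px 490.9 307.1 ctr [626.2 108.5] size [35.3 68.7] ang 87.21
px 320.2 174.3 ctr [442.9 214.4] size [59.7 86.1] ang 8.91
px 609.4 98.9 ctr [651.  308.3] size [54.8 32.9] ang 15.41
px 113.4 58.5 ctr [289.4 283.2] size [251.6  94.5] ang 16.83
q1,q6 [0.33 0.18] pos [0.4469 0.1937 0.1969] yaw 8.73 t 12.75 total cm [ -0.39   1.93 -12.49]
{"delta_pos":[0.49, -0.02, 3.12],"turn":-0.001,"claw":1}
{"delta_pos":[0.49, -0.02, 3.12],"turn":-0.001,"claw":1}
{"delta_pos":[0.49, -0.02, 3.12],"turn":-0.001,"claw":1}
{"delta_pos":[0.49, -0.02, 3.12],"turn":-0.001,"claw":1}
```

>>> play_rows(increments=[{"delta_pos": [0.55,-0.02,4],"turn": 0,"claw": 1},{"delta_pos": [0.55,-0.02,3],"turn": 0,"claw": 1},{"delta_pos": [0.5,-0.03,2.5],"turn": 0,"claw": 1},{"delta_pos": [0.5,0,1.8],"turn": 0,"claw": 1},{"delta_pos": [0,0,0.9],"turn": 0,"claw": 1}])

```text
time_s: 13.38
eef_pos: [0.4428, 0.2145, 0.0744]
tcp_rot: [-0.0, 0.651, 0.759, -0.0]
wrist_force: [0.0, -0.1, -0.7]
grip_width: 1.003
gripper_force: 0.0
```

>>> play_rows(increments=[{"delta_pos": [0,0,0],"turn": 0,"claw": 1},{"delta_pos": [0,0,0],"turn": 0,"claw": 0.6},{"delta_pos": [0,0,0],"turn": 0,"claw": 0.5},{"delta_pos": [0,0,0],"turn": 0,"claw": 0.5},{"delta_pos": [0,0,0],"turn": 0,"claw": 0.5}], newtons=40)

```text
time_s: 14.0
eef_pos: [0.4434, 0.2148, 0.0767]
tcp_rot: [0.001, 0.651, 0.759, 0.001]
wrist_force: [-0.7, -1.3, 5.9]
grip_width: 0.688
gripper_force: 43.1
```

>>> play_rows(increments=[{"delta_pos": [0,0,-0.5],"turn": 0,"claw": 0.5},{"delta_pos": [0,0,-1.5],"turn": 0,"claw": 0.5},{"delta_pos": [0,0,-2.5],"turn": 0,"claw": 0.5},{"delta_pos": [0,0,-2],"turn": 0,"claw": 0.5},{"delta_pos": [0,0,0],"turn": 0,"claw": 0.5}])

```text
time_s: 14.62
eef_pos: [0.4436, 0.215, 0.1427]
tcp_rot: [0.001, 0.651, 0.759, 0.002]
wrist_force: [-0.6, 0.0, -2.7]
grip_width: 0.681
gripper_force: 43.3
```

```bash
python3 - <<'E'
from h import *
z=ctrl.get_obs()["eef_pos"][2]
wrect("w8.png",z-.0745+.028)
plan([.6035,.0985,.165],-2,6,.5,2)
E
```

```text
t 14.62 tcp [0.4436 0.215  0.1427]
px 319.4 275.2 ctr [442.7 215.7] size [58.9 87.3] ang 9.24
px 115.5 62.2 ctr [360.8 300.2] size [128.8  49.9] ang 18.58
q1,q6 [0.38 0.22] pos [0.443  0.2147 0.1412] yaw 8.77 t 14.68 total cm [ 16.05 -11.62   2.38]
{"delta_pos":[-2.32, 2.35, -0.39],"turn":0.031,"claw":0.5}
{"delta_pos":[-2.25, 2.42, -0.39],"turn":0.031,"claw":0.5}
{"delta_pos":[-2.17, 2.49, -0.39],"turn":0.031,"claw":0.5}
{"delta_pos":[-2.09, 2.56, -0.39],"turn":0.031,"claw":0.5}
{"delta_pos":[-2.01, 2.62, -0.39],"turn":0.031,"claw":0.5}
{"delta_pos":[-1.93, 2.68, -0.39],"turn":0.031,"claw":0.5}
```

>>> play_rows(increments=[{"delta_pos": [-2.32,2.36,-0.5],"turn": 0.032,"claw": 0.5},{"delta_pos": [-2.25,2.43,-0.5],"turn": 0.032,"claw": 0.5},{"delta_pos": [-2.17,2.5,-0.5],"turn": 0.032,"claw": 0.5},{"delta_pos": [-2.09,2.57,-0.4],"turn": 0.032,"claw": 0.5},{"delta_pos": [-2.01,2.63,-0.4],"turn": 0.032,"claw": 0.5}])

```text
time_s: 15.3
eef_pos: [0.5772, 0.1169, 0.162]
tcp_rot: [-0.001, 0.71, 0.704, -0.001]
wrist_force: [-0.2, -0.1, -1.4]
grip_width: 0.691
gripper_force: 43.4
```

>>> play_rows(increments=[{"delta_pos": [-1.93,2.7,0],"turn": 0.032,"claw": 0.5},{"delta_pos": [0,0,0],"turn": 0,"claw": 0.5},{"delta_pos": [0,0,0],"turn": 0,"claw": 0.5}])

```text
time_s: 15.68
eef_pos: [0.603, 0.0984, 0.1621]
tcp_rot: [-0.001, 0.721, 0.693, -0.001]
wrist_force: [0.0, 0.7, -1.2]
grip_width: 0.681
gripper_force: 43.5
```

```bash
python3 - <<'E'
from h import *
plan([.6043,.0985,.137],-2.4,3,.5,2)
E
```

```text
q1,q6 [0.1  0.14] pos [0.603  0.0984 0.1621] yaw -2.22 t 15.68 total cm [ 0.13  0.01 -2.51]
{"delta_pos":[0.01, 0.04, 0.84],"turn":0.001,"claw":0.5}
{"delta_pos":[0.01, 0.04, 0.84],"turn":0.001,"claw":0.5}
{"delta_pos":[0.01, 0.04, 0.84],"turn":0.001,"claw":0.5}
```

>>> play_rows(increments=[{"delta_pos": [0,0.06,1.1],"turn": 0.003,"claw": 0.5},{"delta_pos": [0,0.06,1],"turn": 0,"claw": 0.5},{"delta_pos": [0,0,0.4],"turn": 0,"claw": 0.5},{"delta_pos": [0,0,0],"turn": 0,"claw": 0.5}])

```text
time_s: 16.18
eef_pos: [0.6047, 0.0983, 0.1378]
tcp_rot: [-0.0, 0.722, 0.692, -0.0]
wrist_force: [0.5, 1.5, -1.4]
grip_width: 0.688
gripper_force: 43.5
```

>>> play_rows(increments=[{"delta_pos": [0,0,0.2],"turn": 0,"claw": 0.5},{"delta_pos": [0,0,0.1],"turn": 0,"claw": 0.5},{"delta_pos": [0,0,0],"turn": 0,"claw": 0.5}])

```text
time_s: 16.55
eef_pos: [0.605, 0.0981, 0.1355]
tcp_rot: [0.0, 0.722, 0.692, 0.0]
wrist_force: [-0.3, -0.3, -1.9]
grip_width: 0.688
gripper_force: 43.5
```

>>> play_rows(increments=[{"delta_pos": [0.02,-0.06,0.15],"turn": 0,"claw": 0.5},{"delta_pos": [0,0,0.1],"turn": 0,"claw": 0.5},{"delta_pos": [0,0,0.05],"turn": 0,"claw": 0.5},{"delta_pos": [0,0,0],"turn": 0,"claw": 0.5}])

```text
time_s: 17.05
eef_pos: [0.6046, 0.0984, 0.1338]
tcp_rot: [0.0, 0.722, 0.692, 0.0]
wrist_force: [-4.0, -0.5, 5.9]
grip_width: 0.686
gripper_force: 44.2
```

Contact is at the expected height. I'll release, back off and measure.

>>> play_rows(increments=[{"delta_pos": [0,0,0],"turn": 0,"claw": 0.8},{"delta_pos": [0,0,0],"turn": 0,"claw": 1},{"delta_pos": [0,0,0],"turn": 0,"claw": 1},{"delta_pos": [0,0,-2.5],"turn": 0,"claw": 1},{"delta_pos": [0,0,-4.5],"turn": 0,"claw": 1}])

```text
time_s: 17.68
eef_pos: [0.6035, 0.0983, 0.2009]
tcp_rot: [-0.002, 0.722, 0.692, -0.002]
wrist_force: [0.4, -0.3, -0.1]
grip_width: 0.999
gripper_force: 0.0
```

>>> play_rows(increments=[{"delta_pos": [-2,0,-4.5],"turn": 0,"claw": 1},{"delta_pos": [0,0,0],"turn": 0,"claw": 1},{"delta_pos": [0,0,0],"turn": 0,"claw": 1}])

```text
time_s: 18.05
eef_pos: [0.6033, 0.0784, 0.2466]
tcp_rot: [-0.0, 0.722, 0.692, -0.0]
wrist_force: [-0.3, 0.9, 0.8]
grip_width: 1.0
gripper_force: 0.0
```

```bash
python3 - <<'E'
from h import *
wrect("w9.png",.084)
# block from the top view
t=cv2.imread("pics/top0.png")[195:245,352:405];g=cv2.cvtColor(t,cv2.COLOR_BGR2HSV)
for v in ((2,2),(25,25),(25,10),(10,25),(40,25)):print(g[v])
plan([.461+0.0,-.147,.196],45,6,1,2)
E
```

```text
t 18.05 tcp [0.6033 0.0784 0.2466]
px 320.1 174.3 ctr [603.8 100.6] size [91.4 60.1] ang 87.65
px 522.3 25.4 ctr [752.4 195.4] size [ 46.8 129.8] ang 87.59
[ 99  11 222]
[ 43  16 219]
[ 27  31 158]
[ 18  35 130]
[ 47  11 217]
q1,q6 [0.07 0.11] pos [0.6031 0.0785 0.2457] yaw -2.4 t 18.1 total cm [-14.21 -22.55  -4.97]
{"delta_pos":[-3.85, -2.21, 0.83],"turn":-0.138,"claw":1}
{"delta_pos":[-3.51, -2.72, 0.83],"turn":-0.138,"claw":1}
{"delta_pos":[-3.11, -3.17, 0.83],"turn":-0.138,"claw":1}
{"delta_pos":[-2.64, -3.57, 0.83],"turn":-0.138,"claw":1}
{"delta_pos":[-2.13, -3.9, 0.83],"turn":-0.138,"claw":1}
{"delta_pos":[-1.57, -4.15, 0.83],"turn":-0.138,"claw":1}
```

```bash
python3 - <<'E'
from h import *
plan([.449,-.163,.19],-37.5,6,1,2)
E
```

```text
q1,q6 [0.07 0.11] pos [0.6031 0.0785 0.2457] yaw -2.4 t 18.1 total cm [-15.41 -24.15  -5.57]
{"delta_pos":[-4.13, -2.4, 0.94],"turn":0.102,"claw":1}
{"delta_pos":[-4.35, -1.96, 0.94],"turn":0.102,"claw":1}
{"delta_pos":[-4.53, -1.51, 0.94],"turn":0.102,"claw":1}
{"delta_pos":[-4.66, -1.04, 0.94],"turn":0.102,"claw":1}
{"delta_pos":[-4.74, -0.56, 0.94],"turn":0.102,"claw":1}
{"delta_pos":[-4.77, -0.07, 0.94],"turn":0.102,"claw":1}
```

>>> play_rows(increments=[{"delta_pos": [-4.13,-2.4,0.4],"turn": 0.102,"claw": 1},{"delta_pos": [-4.35,-1.96,0.9],"turn": 0.102,"claw": 1},{"delta_pos": [-4.53,-1.51,1.2],"turn": 0.102,"claw": 1},{"delta_pos": [-4.66,-1.04,1.5],"turn": 0.102,"claw": 1},{"delta_pos": [-4.74,-0.56,1.6],"turn": 0.102,"claw": 1}])

```text
time_s: 18.73
eef_pos: [0.4737, -0.1235, 0.1894]
tcp_rot: [-0.001, 0.874, 0.486, -0.001]
wrist_force: [0.4, -0.5, 0.3]
grip_width: 1.002
gripper_force: 0.0
```

>>> play_rows(increments=[{"delta_pos": [-4.77,-0.07,0],"turn": 0.102,"claw": 1},{"delta_pos": [0,0,0],"turn": 0,"claw": 1},{"delta_pos": [0,0,0],"turn": 0,"claw": 1}])

```text
time_s: 19.1
eef_pos: [0.4495, -0.1626, 0.1905]
tcp_rot: [-0.001, 0.897, 0.443, -0.0]
wrist_force: [0.6, 0.1, -0.4]
grip_width: 1.003
gripper_force: 0.0
```

```bash
python3 - <<'E'
from h import *
o=ctrl.get_obs();im=snap("wrist","w10.png");print(o["eef_pos"]);np.save("o10.npy",o,allow_pickle=True)
print(im[175,240:400:8].tolist())
g=cv2.GaussianBlur(cv2.cvtColor(im,cv2.COLOR_RGB2GRAY),(3,3),0)
e=cv2.dilate(cv2.Canny(g,20,60),np.ones((3,3)))
for k in cv2.findContours(255-e,1,2)[0]:
    a=cv2.contourArea(k)
    if 2000<a<15000:
        r=cv2.minAreaRect(k);print(a,r)
cv2.imwrite("pics/e10.png",np.hstack([im[90:270,220:420,::-1],cv2.cvtColor(e,8)[90:270,220:420]]).repeat(2,0).repeat(2,1))
E
```

```text
[ 0.44951859 -0.16258771  0.19049346]
[[160, 157, 148], [148, 147, 140], [96, 94, 87], [92, 90, 87], [89, 86, 82], [92, 91, 87], [78, 75, 72], [80, 76, 72], [79, 78, 73], [80, 79, 74], [80, 80, 75], [79, 76, 74], [78, 77, 74], [77, 77, 75], [76, 76, 72], [95, 93, 87], [90, 91, 85], [92, 90, 86], [94, 94, 89], [116, 113, 108]]
2427.0 ((35.0, 375.0), (70.0, 48.0), 0.0)
13240.5 ((318.5484619140625, 328.68475341796875), (101.40580749511719, 195.3541259765625), 82.58850860595703)
3358.5 ((30.83270835876465, 317.71746826171875), (109.50405883789062, 52.069297790527344), 37.5685920715332)
7847.0 ((601.5, 315.5), (75.0, 167.0), -0.0)
10856.0 ((193.23431396484375, 218.0124053955078), (59.6821403503418, 342.7841796875), 78.28752136230469)
```

View pics/e10.png

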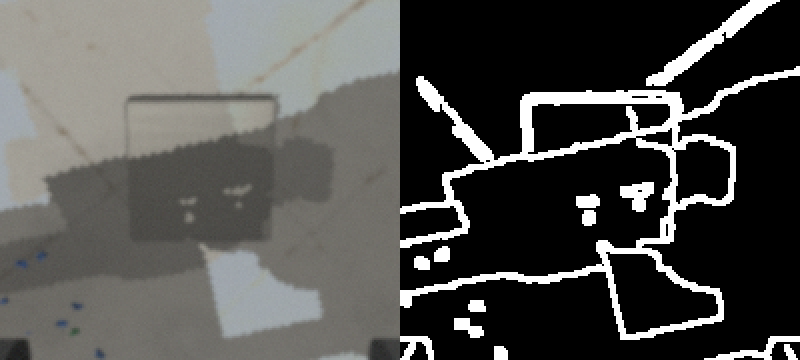

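The block shows as a square with its top face spanning (129,101)–(273,240) in the left panel, almost axis-aligned with the tool. The dark strip at v≈97 is its side face. I'll refine the edges with gradient profiles.

```bash
python3 - <<'E'
from h import *
o=np.load("o10.npy",allow_pickle=True).item();c=cam("wrist",o)
g=cv2.GaussianBlur(cv2.imread("pics/w10.png",0).astype(np.float32),(3,3),0)
gx=np.abs(cv2.Sobel(g,5,1,0));gy=np.abs(cv2.Sobel(g,5,0,1))
def pk(v,a,b):
    return a+int(np.argmax(v[a:b]))
L=[(pk(gx[r],279,291),r) for r in range(145,206,4)]
Rr=[(pk(gx[r],350,362),r) for r in range(145,206,4)]
B=[(u,pk(gy[:,u],204,216)) for u in range(290,350,4)]
print(L,Rr,B)
for u in (300,320,340):print(u,g[134:146,u].round().tolist())
f=lambda P,i:np.polyfit([p[1-i] for p in P],[p[i] for p in P],1)
def rob(P,i):
    m=np.median([p[i] for p in P]);return f([p for p in P if abs(p[i]-m)<3],i)
l,r,b=rob(L,0),rob(Rr,0),rob(B,1);print(l,r,b)
T=140.5
px=[(np.polyval(l,T),T),(np.polyval(r,T),T),(np.polyval(r,210),np.polyval(b,np.polyval(r,210))),(np.polyval(l,210),np.polyval(b,np.polyval(l,210)))]
w=onz(c,px,.018);print(np.round(px,1).tolist(),(w*1000).round(1).tolist(),"ctr",w.mean(0).round(4))
for i in range(4):
    d=w[(i+1)%4]-w[i];print(np.linalg.norm(d).round(4),np.degrees(np.arctan2(d[1],d[0])).round(1))
t=cam("top");print("top/wrist height",two(t,(377.3,220.7),c,np.mean(px,0)))
E
```

```text
[(284, 145), (281, 149), (284, 153), (282, 157), (282, 161), (282, 165), (290, 169), (283, 173), (284, 177), (283, 181), (284, 185), (284, 189), (284, 193), (284, 197), (284, 201), (284, 205)] [(360, 145), (356, 149), (353, 153), (357, 157), (361, 161), (353, 165), (356, 169), (356, 173), (357, 177), (357, 181), (356, 185), (356, 189), (355, 193), (355, 197), (355, 201), (355, 205)] [(290, 210), (294, 210), (298, 210), (302, 210), (306, 210), (310, 211), (314, 208), (318, 210), (322, 212), (326, 215), (330, 215), (334, 215), (338, 215), (342, 215), (346, 215)]
300 [158.0, 154.0, 142.0, 119.0, 97.0, 95.0, 111.0, 132.0, 147.0, 154.0, 156.0, 157.0]
320 [156.0, 152.0, 137.0, 113.0, 94.0, 97.0, 115.0, 134.0, 146.0, 151.0, 152.0, 152.0]
340 [157.0, 145.0, 124.0, 101.0, 90.0, 99.0, 122.0, 144.0, 156.0, 160.0, 162.0, 162.0]
[2.11146575e-02 2.79685244e+02] [-3.03985360e-02  3.61428935e+02] [4.39189189e-02 1.96979730e+02]
[[282.7, 140.5], [357.2, 140.5], [355.0, 212.6], [284.1, 209.5]] [[456.2, -103.9, 18.0], [504.6, -140.8, 18.0], [466.9, -191.5, 18.0], [418.7, -151.1, 18.0]] ctr [ 0.4616 -0.1468  0.018 ]
0.0608 -37.3
0.0632 -126.6
0.0629 140.0
0.0603 51.5
top/wrist height (array([ 0.461914  , -0.14656615,  0.01511967]), np.float64(0.0003046947576128455))
```

```bash
python3 - <<'E'
from h import *
plan([.4619,-.1464,.069],-37.4,4,1,2)
E
```

```text
q1,q6 [-0.42  0.23] pos [ 0.4498 -0.1623  0.1907] yaw -37.38 t 19.15 total cm [  1.21   1.59 -12.17]
{"delta_pos":[0.5, 0.0, 3.04],"turn":0.000,"claw":1}
{"delta_pos":[0.5, 0.0, 3.04],"turn":0.000,"claw":1}
{"delta_pos":[0.5, 0.0, 3.04],"turn":0.000,"claw":1}
{"delta_pos":[0.5, 0.0, 3.04],"turn":0.000,"claw":1}
```

>>> play_rows(increments=[{"delta_pos": [0.5,0,4],"turn": 0,"claw": 1},{"delta_pos": [0.5,0,3],"turn": 0,"claw": 1},{"delta_pos": [0.5,0,2.5],"turn": 0,"claw": 1},{"delta_pos": [0.5,0,1.8],"turn": 0,"claw": 1},{"delta_pos": [0,0,0.9],"turn": 0,"claw": 1}])

```text
time_s: 19.77
eef_pos: [0.4618, -0.1459, 0.0681]
tcp_rot: [-0.001, 0.896, 0.444, -0.001]
wrist_force: [0.4, -0.8, -0.1]
grip_width: 1.003
gripper_force: 0.0
```

>>> play_rows(increments=[{"delta_pos": [0,0,0],"turn": 0,"claw": 1},{"delta_pos": [0,0,0],"turn": 0,"claw": 0.6},{"delta_pos": [0,0,0],"turn": 0,"claw": 0.5},{"delta_pos": [0,0,0],"turn": 0,"claw": 0.5},{"delta_pos": [0,0,0],"turn": 0,"claw": 0.5}], newtons=60)

```text
time_s: 20.4
eef_pos: [0.4623, -0.1475, 0.0707]
tcp_rot: [0.001, 0.897, 0.442, 0.001]
wrist_force: [-1.7, 0.5, 6.3]
grip_width: 0.704
gripper_force: 68.3
```

>>> play_rows(increments=[{"delta_pos": [0,0,-0.5],"turn": 0,"claw": 0.5},{"delta_pos": [0,0,-2],"turn": 0,"claw": 0.5},{"delta_pos": [0,0,-3.5],"turn": 0,"claw": 0.5},{"delta_pos": [0,0,-4],"turn": 0,"claw": 0.5},{"delta_pos": [0,0,-2],"turn": 0,"claw": 0.5}])

```text
time_s: 21.02
eef_pos: [0.4619, -0.1474, 0.1913]
tcp_rot: [0.001, 0.897, 0.442, 0.001]
wrist_force: [-0.1, -0.3, -5.0]
grip_width: 0.705
gripper_force: 67.2
```

>>> play_rows(increments=[{"delta_pos": [0,0,0],"turn": 0,"claw": 0.5},{"delta_pos": [0,0,0],"turn": 0,"claw": 0.5}])

```text
time_s: 21.28
eef_pos: [0.461, -0.147, 0.1876]
tcp_rot: [-0.001, 0.897, 0.442, -0.001]
wrist_force: [-0.0, 0.2, -5.8]
grip_width: 0.708
gripper_force: 67.2
```

```bash
python3 - <<'E'
from h import *
o=ctrl.get_obs();print(o["wrist_force"],o["moment"],o["qpos"].round(3))
snap("wrist","w11.png")
g=cv2.GaussianBlur(cv2.imread("pics/w11.png",0).astype(np.float32),(3,3),0)
for u in(300,320,340):print(u,g[180:390:3,u].round().astype(int).tolist())
for v in(250,270,290):print(v,g[v,230:410:3].round().astype(int).tolist())
plan([.604,.0987,.185],-2.4,8,.5,2)
E
```

```text
[-0.02664904  0.22983853 -5.80665545] [-0.05457427  0.04581176 -0.00953953] [-0.385  0.008  1.681  0.     1.456  0.269]
300 [97, 95, 94, 91, 96, 96, 96, 96, 94, 72, 66, 65, 67, 76, 80, 78, 79, 76, 76, 77, 78, 78, 76, 74, 77, 77, 74, 76, 76, 76, 76, 76, 76, 77, 78, 77, 78, 80, 78, 77, 79, 78, 78, 81, 123, 140, 140, 139, 137, 150, 180, 181, 181, 181, 181, 180, 180, 181, 176, 84, 32, 32, 29, 31, 29, 29, 25, 26, 28, 24]
320 [98, 96, 98, 98, 96, 96, 96, 95, 94, 71, 65, 66, 66, 78, 80, 79, 78, 78, 77, 77, 77, 76, 76, 76, 75, 76, 74, 77, 76, 75, 76, 77, 77, 78, 78, 76, 78, 79, 79, 78, 79, 80, 78, 80, 78, 81, 80, 80, 79, 119, 180, 179, 179, 179, 181, 180, 181, 181, 181, 180, 120, 37, 33, 34, 31, 30, 29, 28, 25, 24]
340 [97, 96, 92, 89, 93, 95, 96, 96, 94, 71, 66, 65, 65, 76, 80, 79, 79, 78, 76, 77, 77, 77, 77, 76, 76, 76, 76, 76, 76, 75, 75, 77, 76, 78, 76, 78, 78, 79, 78, 78, 79, 78, 78, 79, 80, 80, 80, 79, 78, 126, 178, 180, 179, 179, 180, 180, 180, 180, 173, 75, 37, 38, 36, 34, 33, 31, 32, 31, 30, 30]
250 [114, 115, 115, 116, 115, 113, 104, 100, 86, 76, 76, 76, 77, 78, 77, 75, 76, 76, 78,
[... 524 characters left out ...]
8, 78, 79, 79, 80, 79, 79, 78, 79, 78, 76, 77, 77, 78, 77, 78, 78, 78, 78, 77, 76, 78, 78, 77, 77, 65, 38, 37, 38, 38, 39, 55, 63, 64, 62]
q1,q6 [-0.39  0.27] pos [ 0.461  -0.147   0.1875] yaw -37.47 t 21.32 total cm [14.3  24.57 -0.25]
{"delta_pos":[3.53, -0.45, 0.03],"turn":-0.077,"claw":0.5}
{"delta_pos":[3.55, -0.18, 0.03],"turn":-0.077,"claw":0.5}
{"delta_pos":[3.55, 0.09, 0.03],"turn":-0.077,"claw":0.5}
{"delta_pos":[3.54, 0.36, 0.03],"turn":-0.077,"claw":0.5}
{"delta_pos":[3.5, 0.63, 0.03],"turn":-0.077,"claw":0.5}
{"delta_pos":[3.44, 0.9, 0.03],"turn":-0.077,"claw":0.5}
{"delta_pos":[3.36, 1.16, 0.03],"turn":-0.077,"claw":0.5}
{"delta_pos":[3.26, 1.41, 0.03],"turn":-0.077,"claw":0.5}
```

```bash
python3 - <<'E'
from h import *
o=ctrl.get_obs();c=cam("wrist");z=o["eef_pos"][2]-.0707+.018
q=o["tcp_rot"];Rm=R.from_quat([q[1],q[2],q[3],q[0]]).as_matrix()
w=onz(c,[(320,217.5),(320,327.3),(255.5,250),(384.5,250)],z)
t=(w-o["eef_pos"])@Rm;print((t*1000).round(1))
E
```

```text
[[ 32.4   0.4  52.7]
 [-29.4   0.5  52.7]
 [ 15.8 -30.   52.8]
 [ 16.   30.7  52.6]]
```

>>> play_rows(increments=[{"delta_pos": [3.53,-0.45,-0.1],"turn": -0.077,"claw": 0.5},{"delta_pos": [3.55,-0.18,-0.1],"turn": -0.077,"claw": 0.5},{"delta_pos": [3.55,0.09,-0.1],"turn": -0.077,"claw": 0.5},{"delta_pos": [3.54,0.36,0],"turn": -0.077,"claw": 0.5},{"delta_pos": [3.5,0.63,0],"turn": -0.077,"claw": 0.5}])

```text
time_s: 21.95
eef_pos: [0.5508, 0.0076, 0.1905]
tcp_rot: [-0.001, 0.795, 0.607, -0.001]
wrist_force: [0.6, 0.0, -4.7]
grip_width: 0.711
gripper_force: 67.1
```

>>> play_rows(increments=[{"delta_pos": [3.44,0.9,0],"turn": -0.077,"claw": 0.5},{"delta_pos": [3.36,1.16,0],"turn": -0.077,"claw": 0.5},{"delta_pos": [3.1,1.4,0],"turn": -0.077,"claw": 0.5},{"delta_pos": [0,0,0],"turn": 0,"claw": 0.5},{"delta_pos": [0,0,0],"turn": 0,"claw": 0.5}])

```text
time_s: 22.58
eef_pos: [0.6034, 0.097, 0.1907]
tcp_rot: [-0.001, 0.721, 0.693, -0.001]
wrist_force: [-0.6, -1.5, -5.0]
grip_width: 0.709
gripper_force: 67.4
```

```bash
python3 - <<'E'
from h import *
plan([.604,.0975,.158],-2.4,3,.5,2)
E
```

```text
q1,q6 [0.1  0.14] pos [0.6034 0.097  0.1907] yaw -2.21 t 22.57 total cm [ 0.06  0.05 -3.27]
{"delta_pos":[0.02, 0.02, 1.09],"turn":0.001,"claw":0.5}
{"delta_pos":[0.02, 0.02, 1.09],"turn":0.001,"claw":0.5}
{"delta_pos":[0.02, 0.02, 1.09],"turn":0.001,"claw":0.5}
```

>>> play_rows(increments=[{"delta_pos": [0.05,0,1.2],"turn": 0.003,"claw": 0.5},{"delta_pos": [0,0,1.2],"turn": 0,"claw": 0.5},{"delta_pos": [0,0,0.8],"turn": 0,"claw": 0.5},{"delta_pos": [0,0,0],"turn": 0,"claw": 0.5}])

```text
time_s: 23.08
eef_pos: [0.6035, 0.0976, 0.1592]
tcp_rot: [-0.001, 0.722, 0.692, -0.001]
wrist_force: [0.4, -0.0, -4.8]
grip_width: 0.707
gripper_force: 67.3
```

>>> play_rows(increments=[{"delta_pos": [0,0,0.1],"turn": 0,"claw": 0.5},{"delta_pos": [0,0,0.1],"turn": 0,"claw": 0.5},{"delta_pos": [0,0,0],"turn": 0,"claw": 0.5}])

```text
time_s: 23.45
eef_pos: [0.6041, 0.0978, 0.1586]
tcp_rot: [0.0, 0.721, 0.692, 0.0]
wrist_force: [-0.4, -1.0, -4.7]
grip_width: 0.711
gripper_force: 67.3
```

>>> play_rows(increments=[{"delta_pos": [-0.02,0,0.2],"turn": 0,"claw": 0.5},{"delta_pos": [0,0,0.1],"turn": 0,"claw": 0.5},{"delta_pos": [0,0,0.05],"turn": 0,"claw": 0.5},{"delta_pos": [0,0,0],"turn": 0,"claw": 0.5}])

```text
time_s: 23.95
eef_pos: [0.6042, 0.0976, 0.1561]
tcp_rot: [0.0, 0.721, 0.692, 0.0]
wrist_force: [-4.9, -1.1, 6.0]
grip_width: 0.71
gripper_force: 68.5
```

>>> play_rows(increments=[{"delta_pos": [0,0,0],"turn": 0,"claw": 0.8},{"delta_pos": [0,0,0],"turn": 0,"claw": 1},{"delta_pos": [0,0,0],"turn": 0,"claw": 1},{"delta_pos": [0,0,-2.5],"turn": 0,"claw": 1},{"delta_pos": [0,0,-4.5],"turn": 0,"claw": 1}])

```text
time_s: 24.58
eef_pos: [0.6033, 0.0975, 0.2234]
tcp_rot: [-0.001, 0.721, 0.692, -0.002]
wrist_force: [1.0, 0.5, 0.3]
grip_width: 1.002
gripper_force: 0.0
```

>>> play_rows(increments=[{"delta_pos": [-2,0,-3],"turn": 0,"claw": 1},{"delta_pos": [0,0,0],"turn": 0,"claw": 1},{"delta_pos": [0,0,0],"turn": 0,"claw": 1}])

```text
time_s: 24.95
eef_pos: [0.6029, 0.0777, 0.2536]
tcp_rot: [-0.001, 0.721, 0.692, -0.001]
wrist_force: [-0.1, 0.5, 0.2]
grip_width: 1.004
gripper_force: 0.0
```

```bash
python3 - <<'E'
from h import *
o=ctrl.get_obs();c=cam("wrist",o);im=snap("wrist","w12.png");print(o["eef_pos"],o["wrist_force"])
snap("top","top2.png");snap("scene","s3.png")
h=cv2.cvtColor(im,cv2.COLOR_RGB2HSV);m=yl(h).astype(np.uint8)
print("brass rows in col 320:",np.flatnonzero(m[:300,320]).tolist())
print("V col 320:",h[110:250:2,320,2].tolist())
for r in(150,170,190):print(r,"V",h[r,255:385:2,2].tolist(),"S",h[r,255:385:2,1].tolist())
E
```

```text
[0.60290907 0.07773707 0.2536097 ] [-0.12741548  0.45453189  0.17595809]
brass rows in col 320: [120, 121, 122, 123, 124, 125, 126, 127, 128, 129, 130, 131, 132, 133, 134, 135, 136, 137, 138, 139, 140, 141, 221, 222, 223, 224, 225]
V col 320: [159, 157, 157, 155, 125, 95, 120, 103, 120, 134, 133, 133, 142, 114, 135, 121, 83, 122, 153, 156, 153, 149, 148, 143, 145, 145, 140, 141, 139, 136, 136, 136, 135, 133, 133, 132, 135, 133, 134, 134, 134, 131, 131, 132, 131, 129, 130, 95, 80, 79, 78, 77, 77, 77, 76, 73, 77, 77, 98, 154, 164, 162, 163, 161, 160, 163, 159, 160, 163, 160]
150 V [95, 95, 113, 144, 156, 158, 159, 154, 157, 158, 157, 153, 133, 146, 151, 151, 153, 154, 156, 155, 155, 154, 155, 156, 153, 154, 155, 154, 153, 156, 155, 152, 154, 155, 154, 153, 152, 153, 150, 151, 147, 147, 146, 145, 143, 144, 138, 138, 136, 133, 134, 132, 127, 102, 97, 141, 150, 148, 150, 152, 149, 152, 151, 151, 153] S [16, 19, 27, 32, 21, 15, 18, 18, 23, 23, 15, 18, 15, 23, 20, 22, 23, 23, 26, 25, 25, 22, 21, 23, 22, 22, 23, 25, 22, 21, 21, 18, 22, 21, 23, 20, 22, 20, 19, 20, 24, 23, 21, 25, 23, 25, 22, 
[... 551 characters left out ...]
1, 23, 19, 19, 23, 24, 22, 23, 21, 22, 22, 20, 20, 24, 22, 21, 22, 15, 14, 5, 9, 8, 5, 12, 11, 9, 9, 12, 12]
190 V [150, 149, 149, 151, 155, 155, 154, 154, 156, 152, 156, 154, 155, 131, 131, 134, 135, 132, 135, 134, 129, 131, 133, 130, 132, 133, 133, 132, 133, 129, 130, 136, 132, 133, 132, 134, 137, 133, 132, 131, 126, 129, 129, 128, 128, 131, 127, 129, 130, 129, 127, 123, 112, 110, 111, 109, 110, 109, 105, 108, 109, 111, 110, 110, 111] S [20, 22, 22, 17, 18, 23, 18, 23, 20, 15, 11, 10, 2, 6, 19, 19, 21, 23, 25, 23, 22, 18, 23, 22, 23, 21, 19, 15, 25, 20, 20, 17, 21, 21, 21, 19, 22, 25, 25, 23, 22, 22, 24, 22, 26, 23, 22, 26, 20, 24, 24, 23, 20, 14, 18, 19, 14, 23, 17, 19, 9, 25, 21, 16, 21]
```

```bash
python3 - <<'E'
from h import *
c=cam("wrist")
print((onz(c,[(320,144.5),(320,204),(281,170),(361,170),(321,174)],.102)*1000).round(1).tolist())
print((onz(c,[(320,226),(320,127)],.084)*1000).round(1).tolist())
def diff(a,b):
    a,b=[cv2.imread("pics/"+x).astype(int) for x in(a,b)];d=(np.abs(a-b).max(2)>60).astype(np.uint8)
    d=cv2.morphologyEx(d,cv2.MORPH_OPEN,np.ones((3,3)))
    n,_,s,ct=cv2.connectedComponentsWithStats(d);print([(s[i][:5].tolist()) for i in range(1,n) if s[i][4]>25])
diff("top0.png","top2.png")
def cen(f,lo,hi,roi):
    im=cv2.cvtColor(cv2.imread("pics/"+f),cv2.COLOR_BGR2HSV);x0,x1,y0,y1=roi
    m=cv2.inRange(im[y0:y1,x0:x1],lo,hi);M=cv2.moments(m,True);return round(M["m10"]/max(M["m00"],1)+x0,1),round(M["m01"]/max(M["m00"],1)+y0,1),M["m00"]
for f in("scene0.png","s3.png"):print(f,cen(f,(45,80,20),(85,255,255),(262,295,178,210)),cen(f,(100,100,40),(125,255,255),(350,395,165,200)),cen(f,(0,120,60),(10,255,255),(235,285,150,185)))
E
```

```text
[[604.0, 128.9, 102.0], [602.2, 81.7, 102.0], [573.2, 110.6, 102.0], [634.7, 108.2, 102.0], [603.9, 106.3, 102.0]]
[[601.0, 54.4, 84.0], [604.4, 140.0, 84.0]]
[[212, 75, 89, 118, 4478], [307, 85, 8, 13, 66], [212, 100, 160, 300, 20506], [263, 153, 33, 24, 618], [257, 154, 5, 18, 64], [270, 178, 15, 7, 98], [257, 191, 22, 16, 167], [257, 196, 7, 6, 33], [322, 351, 47, 19, 612], [0, 357, 81, 43, 2104]]
scene0.png (278.6, 188.2, 66.0) (373.1, 179.8, 186.0) (260.4, 169.0, 131.0)
s3.png (278.5, 188.8, 90.0) (373.2, 180.1, 157.0) (260.5, 168.9, 131.0)
```

The block measures centred on the pile within about 1 mm, at (603.9, 98.6) against (603.8, ~98.7). The tube, wax block and pliers have not moved, and the gripper is clear.

```bash
python3 -c "
from station import ctrl
print(ctrl.close_job())"
```

```text
the job is handed in; nothing more can be done
None
```

I handed in the job after about 25 s of robot time: the open tin's lid is shut, both shut tins are stacked on it with edges flush to about 1 mm by camera measurement, and the steel block is centred on top. The wax tube, wax block and pliers measured unmoved; I did not re-measure the loupe.

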